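Put the washer and dryer fitting kit into its matching holders

ROBOT

A 6-joint arm with a two-finger parallel gripper is mounted at the origin on the work surface. World frame = base frame: x ahead of the robot, y to its left, z up, the work surface at z = 0. Lengths are in m, angles in rad, forces in N, time in s.
With the tool pointing down it reaches from about 0.425 to 1.125 m from the base axis. Payload 14.9 kg.
Tool frame: the origin (TCP) lies midway between the tips of the shut fingers; the grasp point (between the pads) lies 19 mm behind it; z points along the fingers, y is the line along which they close (so a half turn about z gives the same grasp; the last joint's range is limited). The gripper opens to 91 mm and grips with 3 to 60 N. Pads are 32 mm wide; open, the fingers measure 118 mm over their backs; the gripper's body (76 mm by 178 mm) begins 60 mm behind the grasp point.
Start: joints at [-1.193, 0.379, 1.734, -0, 1.028, -0.033], TCP at [0.28, -0.642, 0.214] pointing down, gripper open.
Joint ranges: [-2.77, 2.77], [-0.74, 2.19], [0, 2.66], [-1.06, 4.2], [0.31, 2.87], [-3.08, 3.08]. Speed limits (rad/s): [1.89, 1.89, 2.39, 3.14, 3.14, 3.14].

INTERFACE

Orientations are given as a unit quaternion [x, y, z, w].
In Python, from station import sensors, eyes, r gives the robot as it stands.
- The arm moves only by the shell command python3 -m handwheel 'ROWS' [FORCE]. ROWS is JSON, a list of rows, each a list of 3 entries, a list of its own where there are three numbers: the shift along the tool's x, y, z in mm, then the turn, a rotation vector about the tool's x, y, z in rad, then the closure, from 0 (fully open) to 1 (shut). In form: [[[tx, ty, tz], [ax, ay, az], gripper], ...]. A call has 1 to 5 rows; each row is the pose to reach, as a shift and turn from the pose commanded when the call began, along the tool's axes at that moment; what a row does not reach only later rows make up. A row lasts 1/12 s, in which the tool goes at most 41.7 mm and 7.16 degrees, less where a joint would pass 70% of its speed; a pose out of reach is approached as far as the arm can. A call with a gripper value outside its range is refused whole. The fingers move at their own pace and stop on an object; FORCE is the grip in N (left out, the last holds). Time passes only in rows, so rows that repeat a pose let the fingers close. It gives the time, the measured TCP pose, the force, the opening and the grip force at its end, in the units of the state.
- sensors.get_obs(): the state, without advancing time (a new reading comes with each control period).
- eyes.get_image(name): name is "side" or "top" or "wrist"; returns the picture (420x560x3 uint8, blue, green, red); there is no depth.
- eyes.camera_params(name): a dict with "fov_y" (degrees; the focal length in pixels is half the picture's height over the tangent of half this angle, whatever the lens; pixels are square), "cx", "cy" (the principal point, pixels), "distortion" ([k1, k2, p1, p2, k3] as OpenCV has them; the pictures are not rectified), "extrinsics" (4x4, takes a point from camera to world coordinates). Camera axes: x right, y down, z forward; pixel columns grow to the right and rows downward; lengths in m; the calibration is good to about 2 mm. A picture is of the moment at which its call begins: read the wrist's pose just before it. camera_params takes no time and is no camera call; for the wrist camera it gives the pose at the moment of the call.
- r.finish_job(): hands the job in; it is judged then, once.
The state is a dict: "time_s": time; "joint_positions": joint angles; "qvel": joint speeds; "effort": joint torques, N m; "tcp_pos": TCP position; "orientation": TCP orientation; "contact_force": force on the tool from outside, world axes, zero at the start; "ft_torque": the same for the moment, N m; "width": opening from 0.0 (shut) to 1.0 (fully open); "gripper_force": force on a finger pad.
Only numpy, scipy, OpenCV 4.12 (cv2) and the standard library are available. Lean on these libraries where they do the work, as an engineer would, in place of code of your own. Each camera call takes 0.05 s, during which the arm holds its last target. There are 200 camera calls.

TASK

Put the washer and dryer fitting kit away on the laundry counter: pack both L-shaped brackets side by side, flat on the floor of the grey rectangular tray (they only fit turned so that they interlock), stand the black rubber foot in the large orange round dish, the blue filter cap in the small red round dish, and the yellow spirit level in the long brown wooden cradle. Every piece must lie fully down inside its holder, upright as it is now; set each one down instead of dropping or throwing it, and let go of everything at the end.

Things in the scene. Friction and masses are not known exactly. Their poses are not given: they have to be found in the camera images.
- bracket_steel: flat L-shaped bracket, bare grey steel: a 76 x 76 mm square, 8 mm thick, without its 38 x 38 mm quarter at (+x,+y); the quarters at (-x,-y), (+x,-y), (-x,+y) are solid. Origin: middle of the 76 mm square (the L's inner corner), on the underside; z up. Grip its upright lug: 30 mm along x, 12 mm thick along y, centred at x = -10, y = -10 mm, top 42 mm above the underside. About 180 g.
- bracket_green: flat L-shaped bracket, painted green: a 76 x 76 mm square, 8 mm thick, without its 38 x 38 mm quarter at (+x,+y); the quarters at (-x,-y), (+x,-y), (-x,+y) are solid. Origin: middle of the 76 mm square (the L's inner corner), on the underside; z up. Grip its upright lug: 30 mm along x, 12 mm thick along y, centred at x = -10, y = -10 mm, top 42 mm above the underside. About 180 g.
- foot: levelling foot: a black rubber disc 60 mm across and 18 mm high, standing flat, with an upright round steel stud 16 mm thick in its centre, whose top is 55 mm above the underside. Origin: centre of the underside, z up. About 120 g. Grip the stud.
- filter_cap: blue plastic drain filter cap: a disc 40 mm across and 18 mm high, with an upright grip bar on top, 36 mm along x, 10 mm thick along y, from 18 to 42 mm above the underside. Origin: centre of the underside, z up. About 50 g.
- level: yellow pocket spirit level with black ends and a green vial on top, a bar 110 mm long (x), 24 mm wide (y), 36 mm high (z). Origin: centre of the underside. About 110 g. Either end may point either way in the cradle.
- tray: grey rectangular tray, fixed, inside 124 mm (x) by 86 mm (y), walls 5 mm thick, rim 13 mm high, inner floor 5 mm above the counter. Holds the two L brackets interlocked: each fills one end and two thirds of one long side, the second a half turn from the first (about 10 mm of play in all each way). Origin: centre of the underside, z up.
- dish_large: large orange round dish, fixed, 84 mm across outside and 76 mm inside, rim 12 mm high, inner floor 5 mm above the counter. For the rubber foot. Origin: centre of the underside, z up.
- dish_small: small red round dish, fixed, 64 mm across outside and 56 mm inside, rim 12 mm high, inner floor 5 mm above the counter. For the blue filter cap. Origin: centre of the underside, z up.
- cradle: long brown wooden cradle, fixed, inside 126 mm (x) by 44 mm (y), walls 5 mm thick, rim 13 mm high, inner floor 5 mm above the counter. For the spirit level. Origin: centre of the underside, z up.

How it is judged:
At the end, for the whole second after the job is handed in: Both brackets flat on the tray floor inside its walls; foot in the large dish and cap in the small dish, within 12 mm of centre; level in the cradle, within 14 mm each way; all upright within 0.08 rad, undersides within 3.5 mm of the inner floor, at rest and released (z of bracket_steel in the frame of tray between 0.002 and 0.0085 m and angle between each of bracket_steel, bracket_green, foot, filter_cap, level's own z axis and vertical below 0.08 rad and x of bracket_steel in the frame of tray between -0.03 and 0.03 m and y of bracket_steel in the frame of tray between -0.01 and 0.01 m and linear speed of each of bracket_steel, bracket_green, foot, filter_cap, level below 0.02 m/s and angular speed of each of bracket_steel, bracket_green, foot, filter_cap, level below 0.2 rad/s and contact force between each of bracket_steel, bracket_green, foot, filter_cap, level and the fingers below 0.1 N and z of bracket_green in the frame of tray between 0.002 and 0.0085 m and x of bracket_green in the frame of tray between -0.03 and 0.03 m and y of bracket_green in the frame of tray between -0.01 and 0.01 m and z of foot in the frame of dish_large between 0.002 and 0.0085 m and horizontal distance between foot and dish_large below 0.012 m and z of filter_cap in the frame of dish_small between 0.002 and 0.0085 m and horizontal distance between filter_cap and dish_small below 0.012 m and z of level in the frame of cradle between 0.002 and 0.0085 m and x of level in the frame of cradle between -0.014 and 0.014 m and y of level in the frame of cradle between -0.014 and 0.014 m); the robot touches nothing.
It fails at once if a piece of the kit is dropped or thrown (faster than 0.8 m/s, a fall of over 30 mm, while not held) ((linear speed of bracket_steel above 0.8 m/s and contact force between bracket_steel and the fingers below 0.05 N) or (linear speed of bracket_green above 0.8 m/s and contact force between bracket_green and the fingers below 0.05 N) or (linear speed of foot above 0.8 m/s and contact force between foot and the fingers below 0.05 N) or (linear speed of filter_cap above 0.8 m/s and contact force between filter_cap and the fingers below 0.05 N) or (linear speed of level above 0.8 m/s and contact force between level and the fingers below 0.05 N)).
It also fails if it takes over 120 s, if anything falls off the work surface, if the arm or the gripper's body presses on something with over 40 N, if the wrist force passes 120 N, or if a joint passes its speed limit or range.

## Working session

There is one attempt and no reset: what is moved stays moved. The work goes in short steps, Python scripts to look and compute and a shell command to move; the robot and the scene stay as the last step left them, time stands still between calls to the robot, and variables do not carry over. Pictures are saved under pics/ and viewed, at most 14 in all, crops included, and the job is handed in when it is done.

```bash
mkdir -p pics; ls
python3 - <<'E'
from station import sensors, eyes, r
import cv2,json
o=sensors.get_obs();print(o)
for n in("top","side"):
    p=eyes.camera_params(n);print(n,p)
    cv2.imwrite(f"pics/{n}0.png",eyes.get_image(n))
E
```

```text
pics
{'time_s': 0.0, 'joint_positions': array([-1.19330439e+00,  3.79392228e-01,  1.73475333e+00,  1.32254239e-06,
        1.02852191e+00, -3.33008186e-02]), 'qvel': array([ 0.00031536,  0.00139355,  0.00163612, -0.00156629, -0.00119204,
        0.00325848]), 'effort': array([ 2.97690909e-03, -7.63718319e+01, -4.34369659e+01,  6.50295778e-02,
        4.23778966e-02, -1.32170144e-04]), 'tcp_pos': array([ 0.27938784, -0.64140724,  0.21331328]), 'orientation': array([ 9.78980146e-01,  2.03954860e-01, -9.14714887e-05, -5.29564452e-04]), 'contact_force': array([-0.50404425,  0.44916755,  0.18628913]), 'ft_torque': array([-0.00688253, -0.01749471,  0.0278267 ]), 'gripper_force': 0.0, 'width': 1.0009860830818307}
top {'fov_y': 57.1883166422987, 'cx': 276.174796379435, 'cy': 208.9527674957231, 'distortion': array([0.02347443, 0.        , 0.        , 0.        , 0.        ]), 'extrinsics': array([[-0.02674781, -0.99663616,  0.07746561,  0.4153292 ],
       [-0.99962977,  0.02705377,  0.00290277, -0.00813697],
       [-0.00498875, -0.07735928, -0.9969908 ,  0.97849147],
       [ 0.        ,  0.        ,  0.        ,  1.        ]])}
side {'fov_y': 48.010534045387196, 'cx': 277.41114613394103, 'cy': 210.2045900150869, 'distortion': array([-0.06451841,  0.        ,  0.        ,  0.        ,  0.        ]), 'extrinsics': array([[-0.94883996, -0.23696399,  0.20868829,  0.27216359],
       [-0.31575378,  0.70889915, -0.63068339,  0.63334142],
       [ 0.0015103 , -0.66431172, -0.74745412,  0.82262537],
       [ 0.        ,  0.        ,  0.        ,  1.        ]])}
```

View pics/top0.png

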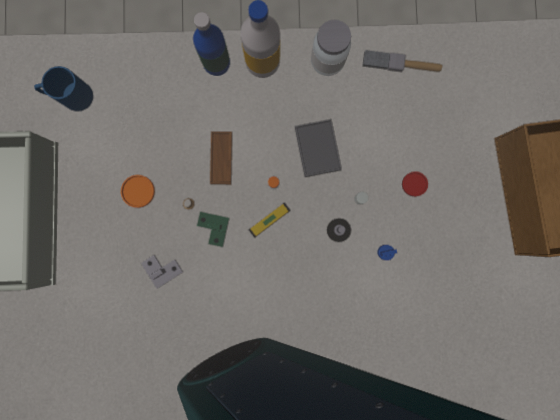

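View pics/side0.png

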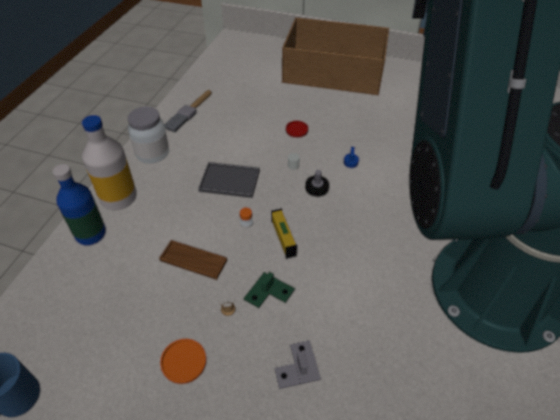

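The top view shows everything (up is +x, left is +y): orange dish (138,191), cradle (221,158), tray (318,148), red dish (415,184), steel bracket (162,271), green bracket (213,228), level (270,220), foot (339,230) and cap (387,252). There are small obstacles at (188,203), (274,182) and (361,198). The side view agrees.

```bash
cat > h.py <<'E'
import numpy as np, cv2
from station import sensors, eyes, r
from scipy.spatial.transform import Rotation as R
def K(p,h=420):
    f=h/2/np.tan(np.radians(p["fov_y"])/2); return np.array([[f,0,p["cx"]],[0,f,p["cy"]],[0,0,1]])
def toplane(p,uv,z):
    uv=np.asarray(uv,float).reshape(-1,1,2)
    n=cv2.undistortPoints(uv,K(p),p["distortion"]).reshape(-1,2)
    d=np.c_[n,np.ones(len(n))]@p["extrinsics"][:3,:3].T; o=p["extrinsics"][:3,3]
    return o[:2]+d[:,:2]*((z-o[2])/d[:,2])[:,None]
def toimg(p,X):
    E=np.linalg.inv(p["extrinsics"])
    return cv2.projectPoints(np.asarray(X,float).reshape(-1,3),cv2.Rodrigues(E[:3,:3])[0],E[:3,3],K(p),p["distortion"])[0].reshape(-1,2)
def mask(im,lo,hi):
    return cv2.inRange(cv2.cvtColor(im,cv2.COLOR_BGR2HSV),np.array(lo),np.array(hi))
def blobs(m,amin):
    cs,_=cv2.findContours(m,cv2.RETR_EXTERNAL,cv2.CHAIN_APPROX_NONE)
    return sorted([c.reshape(-1,2) for c in cs if cv2.contourArea(c)>amin],key=lambda c:-cv2.contourArea(c.reshape(-1,1,2)))
def rect(p,c,z):
    w=toplane(p,c,z); (x,y),(a,b),an=cv2.minAreaRect((w*1000).astype(np.float32))
    if a<b: a,b,an=b,a,an+90
    return np.round([x,y,a,b,(an+90)%180-90],1)   # centre mm, long, short, angle of long side deg
def shift(xy,ang=None,z=None):
    """tool-axes shift (mm) and turn about tool z (rad) from commanded-ish pose to world target; ang = wanted world angle (deg) of tool y"""
    o=sensors.get_obs(); Rt=R.from_quat(o["orientation"]); t=o["tcp_pos"].copy()
    g=np.array([xy[0]/1000,xy[1]/1000,t[2] if z is None else z/1000])
    s=Rt.inv().apply(g-t)*1000; out="shift %s"%np.round(s,1)
    if ang is not None:
        y=Rt.apply([0,1,0]); cur=np.degrees(np.arctan2(y[1],y[0])); d=(ang-cur+90)%180-90
        out+=" turn_z %.3f (tool z down; alt %.3f) q6 %.2f"%(-np.radians(d),-np.radians(d-180*np.sign(d)),o["joint_positions"][5])
    print(out); return s
E
python3 - <<'E'
from h import *
p=eyes.camera_params("top"); im=cv2.imread("pics/top0.png"); hsv=cv2.cvtColor(im,cv2.COLOR_BGR2HSV)
for n,u,v in[("orange",138,191),("wood",221,158),("tray",318,148),("red",415,184),("steel",152,265),("green",207,220),("yel",262,226),("foot",330,232),("cap",385,253),("floor",300,290),("traywall",300,150)]: print(n,hsv[v,u])
kw=dict(orange=((5,180,120),(18,255,255),12),red=((170,150,60),(180,255,255),12),green=((60,70,30),(85,255,255),8),yel=((20,150,100),(32,255,255),36),cap=((105,150,60),(125,255,255),18),foot=((0,0,0),(180,255,45),18))
for n,(lo,hi,z) in kw.items():
    for c in blobs(mask(im,lo,hi),80)[:4]:
        print(n,c.mean(0).round(),rect(p,c,z/1000))
print(toplane(p,[[318,148],[221,158],[162,271]],0.013))
cv2.imwrite("pics/top0z.png",cv2.resize(im[110:300,110:440],None,fx=2.4,fy=2.4,interpolation=cv2.INTER_CUBIC))
pw=eyes.camera_params("wrist");o=sensors.get_obs();Rt=R.from_quat(o["orientation"]);print("cam in tool",Rt.inv().apply(pw["extrinsics"][:3,3]-o["tcp_pos"]),Rt.inv().as_matrix()@pw["extrinsics"][:3,:3],pw["fov_y"])
E
```

```text
orange [ 12 178 149]
wood [ 13 115  89]
tray [165   7  76]
red [  1 162 110]
steel [144  11 111]
green [69 67 72]
yel [ 24 168 137]
foot [10 16 47]
cap [111 153 112]
floor [ 10  12 130]
traywall [170  10  79]
yel [269. 220.] [462.7  12.7  97.9  20.6 -54.6]
cap [257.   9.] [1010.4   29.1   44.1   42.8   88.4]
cap [198.  40.] [934.9 184.8  46.3  22.   17. ]
foot [337. 395.] [  76.7 -143.9  766.3  185.1   88.5]
foot [57. 81.] [831.1 546.5  68.8  63.7 -37.4]
foot [219.  62.] [876.  125.8  57.4  38.9 -51.9]
[[ 0.64277002 -0.11573251]
 [ 0.62387354  0.13125593]
 [ 0.34376181  0.28182494]]
cam in tool [ 0.0761585   0.00028864 -0.17065787] [[ 3.31453354e-04 -9.63420448e-01 -2.67994272e-01]
 [ 9.99999694e-01  5.09336602e-04 -5.94236749e-04]
 [ 7.08999127e-04 -2.67993993e-01  9.63420322e-01]] 70.44724292617506
```

View pics/top0z.png

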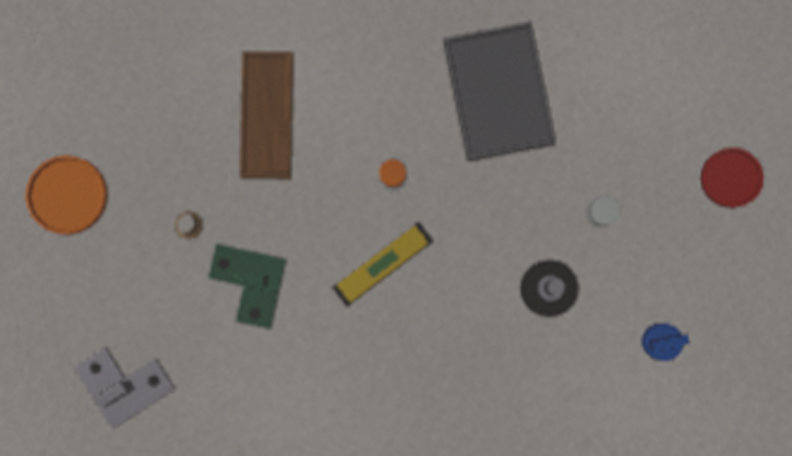

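The zoom shows the holders as plain filled shapes, the steel L with its missing quarter pointing up-right, and the green L with its missing quarter pointing lower-left. Next I'll use looser colours within windows.

```bash
cat > seg.py <<'E'
from h import *
def masks(im):
    f=im.astype(int); hsv=cv2.cvtColor(im,cv2.COLOR_BGR2HSV); H,S,V=[hsv[...,i].astype(int) for i in range(3)]
    return dict(orange=(H>=5)&(H<=18)&(S>140),wood=(H>=5)&(H<=20)&(S>70)&(S<150)&(V<130),tray=(S<40)&(V<95),
     red=((H<5)|(H>170))&(S>110),green=(H>50)&(H<90)&(S>45),yel=(H>=18)&(H<=35)&(S>110),cap=(H>100)&(H<125)&(S>110),
     foot=(V<70)&(S<60),steel=((f[...,0]-f[...,2])>=1)&(S<45))
ZS=dict(orange=12,wood=13,tray=13,red=12,green=8,yel=36,cap=18,foot=18,steel=8)
def clean(m,k=3): return cv2.morphologyEx((m*255).astype(np.uint8),cv2.MORPH_OPEN,np.ones((k,k),np.uint8))
def ell(p,c,z):
    w=toplane(p,c,z)*1000; (x,y),rr=cv2.minEnclosingCircle(w.astype(np.float32)); return np.round([x,y,2*rr],1)
def Lpose(p,c,z=.008):
    """origin mm, yaw deg"""
    w=(toplane(p,c,z)*1000).astype(np.float32); q=cv2.minAreaRect(w); ctr=np.array(q[0])
    M=cv2.moments(w.reshape(-1,1,2)); d=ctr-[M["m10"]/M["m00"],M["m01"]/M["m00"]]   # towards missing quarter
    a=np.degrees(np.arctan2(d[1],d[0]))-45; y=q[2]+90*np.round((a-q[2])/90)
    return np.round([*ctr,(y+180)%360-180,*q[1]],1)
E
python3 - <<'E'
from seg import *
p=eyes.camera_params("top"); im=cv2.GaussianBlur(cv2.imread("pics/top0.png"),(3,3),0); m=masks(im)
W=dict(orange=(110,165,165,220),wood=(195,120,245,195),tray=(285,110,350,185),red=(395,165,435,205),green=(190,205,235,250),yel=(240,195,300,245),cap=(370,240,405,265),foot=(320,212,358,248),steel=(135,245,190,295))
for n,(a,b,c,d) in W.items():
    mm=np.zeros_like(m[n]); mm[b:d,a:c]=m[n][b:d,a:c]
    bs=blobs(clean(mm),60)
    for c in bs[:1]:
        z=ZS[n]/1000
        print(n,ell(p,c,z) if n in("orange","red","foot","cap") else Lpose(p,c) if n in("green","steel") else rect(p,c,z))
print("small", (toplane(p,[[188,203],[274,182],[361,198]],.01)*1000).round())
E
```

```text
orange [545.9 343.7  80.3]
wood [625.5 132.3 131.8  51.7  -2.3]
tray [ 643.5 -114.8  134.    95.2    9.4]
red [ 544.8 -355.3   62.6]
green [445.3 159.8  76.5  69.9  69.9]
yel [444.6  38.6  38.5  22.  -54.6]
cap [ 377.2 -275.    42.6]
foot [ 433.9 -158.5   56.7]
steel [352.6 284.8 -59.2  69.9  72.3]
small [[ 512.  217.]
 [ 559.   -2.]
 [ 512. -220.]]
```

```bash
cat >> h.py <<'E'
def plan(x,y,z,psi=None,step=190.,deg=33.):
    """print per-call tool-axis shifts (mm) and turns about tool z (rad), pose by pose, to TCP x,y,z mm with tool y at world angle psi deg"""
    o=sensors.get_obs(); Rt=R.from_quat(o["orientation"]); t=o["tcp_pos"]*1000; yv=Rt.apply([0,1,0]); cur=np.degrees(np.arctan2(yv[1],yv[0]))
    q1=np.degrees(np.arctan2(y,x))
    if psi is None: d=0
    else:
        c=min([psi+k*180 for k in(-2,-1,0,1,2) if abs(q1-psi-k*180)<165],key=lambda a:abs(a-cur)) if abs(psi)<=180 else psi-1000
        d=c-cur
    D=np.array([x,y,z])-t; n=int(max(np.ceil(np.linalg.norm(D)/step),np.ceil(abs(d)/deg),1))
    for i in range(n):
        a=np.radians(cur+d*i/n); ty=np.array([np.cos(a),np.sin(a)]); tx=np.array([-ty[1],ty[0]])
        print("[[%.0f,%.0f,%.0f],[0,0,%.3f]]"%(*( [tx@D[:2]/n, ty@D[:2]/n, -D[2]/n]),-np.radians(d/n)))
    print("psi %.1f->%.1f q6 end %.0f  tcp %s"%(cur,cur+d,q1-cur-d,t.round(1)))
E
python3 -c "
from h import *
plan(377,-275,115,10)"
```

```text
[[79,-99,33],[0,0,-0.445]]
[[114,-56,33],[0,0,-0.445]]
[[126,-1,33],[0,0,-0.445]]
psi -66.5->10.0 q6 end -46  tcp [ 279.4 -641.4  213.4]
```

```bash
g='x'; python3 -m handwheel '[[[79,-99,33],[0,0,-0.445],0],[[79,-99,33],[0,0,-0.445],0],[[79,-99,33],[0,0,-0.445],0],[[79,-99,33],[0,0,-0.445],0],[[79,-99,33],[0,0,-0.445],0]]' 30
python3 -m handwheel '[[[114,-56,33],[0,0,-0.445],0],[[114,-56,33],[0,0,-0.445],0],[[114,-56,33],[0,0,-0.445],0],[[114,-56,33],[0,0,-0.445],0],[[114,-56,33],[0,0,-0.445],0]]'
python3 -m handwheel '[[[126,-1,33],[0,0,-0.445],0],[[126,-1,33],[0,0,-0.445],0],[[126,-1,33],[0,0,-0.445],0],[[126,-1,33],[0,0,-0.445],0],[[126,-1,33],[0,0,-0.445],0]]'
python3 - <<'E'
from h import *
p=eyes.camera_params("wrist"); cv2.imwrite("pics/w_cap.png",eyes.get_image("wrist")); np.save("w_cap.npy",p,allow_pickle=True); print(sensors.get_obs()["tcp_pos"])
E
```

```text
time_s: 0.52
tcp_pos: [0.3126, -0.5169, 0.18]
orientation: [0.909, 0.417, -0.0, -0.001]
contact_force: [0.4, -0.4, -0.5]
width: 0.998
gripper_force: 0.0
time_s: 0.93
tcp_pos: [0.3451, -0.3956, 0.1476]
orientation: [0.795, 0.606, -0.0, -0.0]
contact_force: [-0.6, -0.6, 0.7]
width: 1.005
gripper_force: 0.0
time_s: 1.35
tcp_pos: [0.3783, -0.2749, 0.115]
orientation: [0.642, 0.766, -0.0, 0.0]
contact_force: [0.7, -1.0, -0.9]
width: 0.995
gripper_force: 0.0
[ 0.37851984 -0.27624796  0.11551572]
```

View pics/w_cap.png

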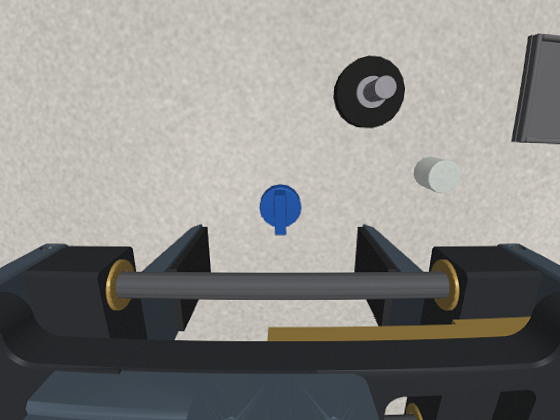

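The cap is at (280,206) with its bar vertical in the image, along tool x, so it already lines up with the grip. The foot is at (370,92).

Run:
```python
from seg import *
p=np.load("w_cap.npy",allow_pickle=True).item(); im=cv2.imread("pics/w_cap.png"); m=masks(im)
def win(mm,a,b,c,d):
    o=np.zeros_like(mm); o[b:d,a:c]=mm[b:d,a:c]; return blobs(clean(o),60)[0]
c=win(m["cap"],240,170,320,250); print("cap box",cv2.boundingRect(c),"disc", toplane(p,[[280,205]],.018)*1000, ell(p,c[c[:,1]<223],.018), "bar end top",toplane(p,[[280,233]],.042)*1000)
f=win(m["foot"],325,45,415,135);print("foot",ell(p,f,.012),cv2.boundingRect(f))
plan(*ell(p,c[c[:,1]<223],.018)[:2],21)
```

```text
cap box (260, 185, 41, 50) disc [[ 376.34780345 -271.81911549]] [ 376.3 -272.3   40.5] bar end top [[ 379.78813965 -290.31083424]]
foot [ 435.4 -159.8   62.5] (334, 56, 71, 71)
[[4,-2,95],[0,0,-0.000]]
psi 9.8->9.8 q6 end -46  tcp [ 378.5 -276.2  115.5]
```

```bash
python3 -m handwheel '[[[4,-2,30],[0,0,0],0],[[4,-2,60],[0,0,0],0],[[4,-2,85],[0,0,0],0],[[4,-2,93],[0,0,0],0],[[4,-2,94],[0,0,0],0]]' 25
python3 -m handwheel '[[[0,0,0],[0,0,0],1],[[0,0,0],[0,0,0],1],[[0,0,0],[0,0,0],1],[[0,0,0],[0,0,0],1],[[0,0,0],[0,0,0],1]]'
python3 -m handwheel '[[[0,0,0],[0,0,0],1],[[0,0,0],[0,0,0],1],[[0,0,0],[0,0,0],1],[[0,0,0],[0,0,0],1],[[0,0,0],[0,0,0],1]]'
python3 -c "
from h import *
plan(545,-355,105)"
```

```text
time_s: 1.82
tcp_pos: [0.3745, -0.2727, 0.0199]
orientation: [0.645, 0.764, -0.0, -0.001]
contact_force: [0.3, -1.0, 0.5]
width: 1.001
gripper_force: 0.0
time_s: 2.23
tcp_pos: [0.3753, -0.2718, 0.0217]
orientation: [0.643, 0.766, 0.0, 0.001]
contact_force: [-0.0, 0.2, 0.7]
width: 0.663
gripper_force: 0.0
time_s: 2.65
tcp_pos: [0.3749, -0.2713, 0.0209]
orientation: [0.643, 0.766, 0.0, -0.0]
contact_force: [-0.4, 1.0, 0.0]
width: 0.304
gripper_force: 0.0
[[-56,76,-42],[0,0,-0.000]]
[[-56,76,-42],[0,0,-0.000]]
psi 10.0->10.0 q6 end -43  tcp [ 374.9 -271.3   20.9]
```

```bash
python3 -m handwheel '[[[0,0,0],[0,0,0],1],[[0,0,0],[0,0,0],1],[[0,0,0],[0,0,0],1],[[0,0,0],[0,0,0],1],[[0,0,0],[0,0,0],1]]'
python3 -m handwheel '[[[0,0,-30],[0,0,0],1],[[0,0,-60],[0,0,0],1],[[0,0,-85],[0,0,0],1],[[0,0,-85],[0,0,0],1]]'
python3 -m handwheel '[[[-28,38,0],[0,0,0],1],[[-56,76,0],[0,0,0],1],[[-84,114,0],[0,0,0],1],[[-112,152,0],[0,0,0],1],[[-112,152,0],[0,0,0],1]]'
python3 - <<'E'
from h import *
p=eyes.camera_params("wrist"); cv2.imwrite("pics/w_red.png",eyes.get_image("wrist")); np.save("w_red.npy",p,allow_pickle=True); print(sensors.get_obs()["tcp_pos"])
E
```

```text
time_s: 3.07
tcp_pos: [0.3749, -0.2714, 0.0209]
orientation: [0.643, 0.766, 0.0, -0.0]
contact_force: [0.2, -0.3, -0.0]
width: 0.116
gripper_force: 25.0
time_s: 3.4
tcp_pos: [0.3767, -0.2729, 0.1099]
orientation: [0.643, 0.766, 0.0, 0.003]
contact_force: [0.2, -0.5, 0.3]
width: 0.106
gripper_force: 25.0
time_s: 3.82
tcp_pos: [0.5476, -0.3569, 0.1056]
orientation: [0.643, 0.766, 0.0, 0.001]
contact_force: [-1.2, -0.9, 0.2]
width: 0.107
gripper_force: 25.0
[ 0.5494465  -0.35793431  0.10584439]
```

View pics/w_red.png

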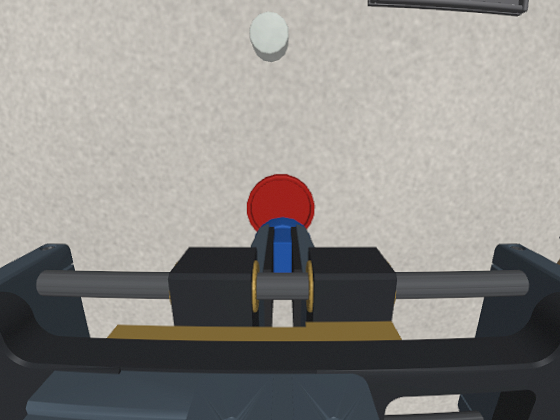

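The cap is held, and the red dish lies at columns 247–314 with its top at row 174. I'll fit a circle to its visible arc.

```bash
cat >> seg.py <<'E'
def circ(p,c,z):
    w=toplane(p,c,z)*1000; A=np.c_[2*w,np.ones(len(w))]; s=np.linalg.lstsq(A,(w**2).sum(1),rcond=None)[0]
    return np.round([s[0],s[1],2*np.sqrt(s[2]+s[0]**2+s[1]**2)],1)
E
python3 - <<'E'
from seg import *
p=np.load("w_red.npy",allow_pickle=True).item(); im=cv2.imread("pics/w_red.png"); m=masks(im)
c=blobs(clean(m["red"]),300)[0]; s=c[c[:,1]<215]; q=circ(p,s,.012); print(q,circ(p,s,.008))
plan(q[0],q[1],27)
E
```

```text
[ 546. -355.   61.] [ 546.2 -356.1   62. ]
[[3,-3,79],[0,0,-0.000]]
psi 10.1->10.1 q6 end -43  tcp [ 549.4 -357.9  105.8]
```

```bash
python3 -m handwheel '[[[2,-3,30],[0,0,0],1],[[2,-3,60],[0,0,0],1],[[2,-3,74],[0,0,0],1],[[2,-3,78],[0,0,0],1],[[2,-3,79],[0,0,0],1]]'
python3 -m handwheel '[[[0,0,0],[0,0,0],1],[[0,0,0],[0,0,0],0.6],[[0,0,0],[0,0,0],0.6],[[0,0,0],[0,0,0],0.6],[[0,0,0],[0,0,0],0.6]]'
python3 -m handwheel '[[[0,0,-20],[0,0,0],0.6],[[0,0,-50],[0,0,0],0.6],[[0,0,-80],[0,0,0],0.6],[[0,0,-80],[0,0,0],0.6]]'
python3 - <<'E'
from seg import *
plan(435,-160,115)
p=eyes.camera_params("wrist");im=eyes.get_image("wrist");m=masks(im);cv2.imwrite("pics/w_red2.png",im)
c=blobs(clean(m["cap"]),100)[0];print(cv2.boundingRect(c),ell(p,c[c[:,1]<225],.023))
E
```

```text
time_s: 4.28
tcp_pos: [0.5399, -0.3532, 0.026]
orientation: [0.643, 0.766, -0.0, -0.001]
contact_force: [0.5, 0.1, -0.4]
width: 0.11
gripper_force: 25.0
time_s: 4.7
tcp_pos: [0.5409, -0.3539, 0.0273]
orientation: [0.643, 0.766, 0.0, 0.0]
contact_force: [0.4, -0.4, -1.4]
width: 0.367
gripper_force: 0.0
time_s: 5.03
tcp_pos: [0.5433, -0.3555, 0.1126]
orientation: [0.643, 0.766, 0.0, 0.004]
contact_force: [1.2, -1.4, 1.3]
width: 0.402
gripper_force: 0.0
[[106,-36,-1],[0,0,-0.000]]
[[106,-36,-1],[0,0,-0.000]]
psi 10.0->10.0 q6 end -30  tcp [ 543.3 -355.5  112.6]
(258, 188, 43, 52) [ 541.2 -354.5   40.2]
```

View pics/w_red2.png

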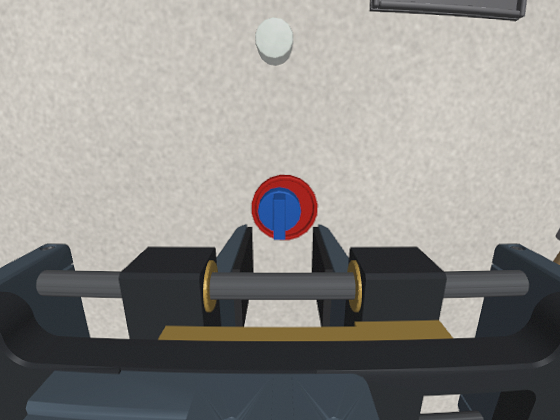

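The cap sits inside the dish, about 5 mm off centre, which is within tolerance. Foot next.

```bash
python3 -m handwheel '[[[36,-12,0],[0,0,0],0.6],[[72,-24,0],[0,0,0],0.6],[[106,-36,0],[0,0,0],0.6],[[142,-48,0],[0,0,0],0.6],[[177,-60,0],[0,0,0],0.6]]'
python3 -m handwheel '[[[25,-9,0],[0,0,0],0.6],[[35,-12,0],[0,0,0],0.6],[[35,-12,0],[0,0,0],0.6],[[35,-12,0],[0,0,0],0.6]]'
python3 - <<'E'
from seg import *
p=eyes.camera_params("wrist");im=eyes.get_image("wrist");m=masks(im);cv2.imwrite("pics/w_foot.png",im)
mm=np.zeros_like(m["foot"]);mm[100:226,200:360]=m["foot"][100:226,200:360]
c=blobs(clean(mm),100)[0];c=c[c[:,1]<222];q=circ(p,c,.012);print(cv2.boundingRect(c),q);plan(435.4,-159.8,24);plan(q[0],q[1],24)
E
```

```text
time_s: 5.5
tcp_pos: [0.4492, -0.1883, 0.1061]
orientation: [0.643, 0.766, -0.0, -0.001]
contact_force: [0.7, 1.0, 0.4]
width: 0.401
gripper_force: 0.0
time_s: 5.83
tcp_pos: [0.4335, -0.1578, 0.1069]
orientation: [0.642, 0.766, 0.0, 0.0]
contact_force: [0.5, -1.4, 0.5]
width: 0.399
gripper_force: 0.0
(252, 179, 63, 43) [ 434.3 -153.4   46.6]
[[-2,1,83],[0,0,-0.000]]
psi 10.0->10.0 q6 end -30  tcp [ 433.8 -158.3  107. ]
[[5,1,83],[0,0,-0.000]]
psi 10.0->10.0 q6 end -29  tcp [ 433.8 -158.3  107. ]
```

```bash
python3 -m handwheel '[[[-2,1,30],[0,0,0],0.6],[[-2,1,60],[0,0,0],0.6],[[-2,1,77],[0,0,0],0.6],[[-2,1,83],[0,0,0],0.6],[[-2,1,83],[0,0,0],1]]' 30
python3 -m handwheel '[[[0,0,0],[0,0,0],1],[[0,0,0],[0,0,0],1],[[0,0,0],[0,0,0],1],[[0,0,0],[0,0,0],1],[[0,0,0],[0,0,0],1]]'
python3 -m handwheel '[[[0,0,-25],[0,0,0],1],[[0,0,-50],[0,0,0],1],[[0,0,-80],[0,0,0],1],[[0,0,-90],[0,0,0],1],[[0,0,-90],[0,0,0],1]]'
python3 -c "
from h import *
plan(546,344,115)"
```

```text
time_s: 6.3
tcp_pos: [0.434, -0.1599, 0.0226]
orientation: [0.643, 0.766, -0.0, -0.001]
contact_force: [-0.3, -0.4, 0.5]
width: 0.357
gripper_force: 0.0
time_s: 6.72
tcp_pos: [0.4352, -0.1598, 0.0249]
orientation: [0.643, 0.766, 0.0, 0.001]
contact_force: [-0.2, -3.1, 10.7]
width: 0.167
gripper_force: 30.0
time_s: 7.13
tcp_pos: [0.4357, -0.1599, 0.1163]
orientation: [0.643, 0.766, 0.001, 0.002]
contact_force: [0.4, -0.0, -1.1]
width: 0.166
gripper_force: 30.0
[[159,65,0],[0,0,-0.000]]
[[159,65,0],[0,0,-0.000]]
[[159,65,0],[0,0,-0.000]]
psi 10.0->10.0 q6 end 22  tcp [ 435.7 -159.9  116.3]
```

```bash
python3 -m handwheel '[[[32,13,0],[0,0,0],1],[[64,26,0],[0,0,0],1],[[96,39,0],[0,0,0],1],[[128,52,0],[0,0,0],1],[[160,65,0],[0,0,0],1]]'
python3 -m handwheel '[[[32,13,0],[0,0,0],1],[[64,26,0],[0,0,0],1],[[96,39,0],[0,0,0],1],[[128,52,0],[0,0,0],1],[[160,65,0],[0,0,0],1]]'
python3 -m handwheel '[[[32,13,0],[0,0,0],1],[[64,26,0],[0,0,0],1],[[96,39,0],[0,0,0],1],[[128,52,0],[0,0,0],1],[[156,65,0],[0,0,0],1]]'
python3 -m handwheel '[[[0,0,0],[0,0,0],1],[[0,0,0],[0,0,0],1]]'
python3 - <<'E'
from seg import *
p=eyes.camera_params("wrist");im=eyes.get_image("wrist");m=masks(im);cv2.imwrite("pics/w_or.png",im)
c=blobs(clean(m["orange"]),300)[0];print(cv2.boundingRect(c));c=c[c[:,1]<215];q=circ(p,c,.012);print(q);plan(q[0],q[1],31)
E
```

```text
time_s: 7.55
tcp_pos: [0.4697, 0.0112, 0.1125]
orientation: [0.643, 0.766, -0.0, -0.001]
contact_force: [1.0, -0.3, -2.4]
width: 0.164
gripper_force: 30.0
time_s: 7.97
tcp_pos: [0.5058, 0.1801, 0.1122]
orientation: [0.642, 0.766, -0.001, -0.0]
contact_force: [1.2, -0.6, -0.9]
width: 0.167
gripper_force: 30.0
time_s: 8.38
tcp_pos: [0.5426, 0.3451, 0.1117]
orientation: [0.642, 0.766, -0.001, -0.0]
contact_force: [0.0, -0.2, -1.9]
width: 0.169
gripper_force: 30.0
time_s: 8.55
tcp_pos: [0.5427, 0.3442, 0.1118]
orientation: [0.642, 0.767, -0.001, -0.0]
contact_force: [-1.1, -0.6, -1.4]
width: 0.169
gripper_force: 30.0
(245, 163, 87, 64)
[546.3 355.   64.3]
[[11,6,81],[0,0,-0.000]]
psi 10.1->10.1 q6 end 23  tcp [542.4 343.1 111.9]
```

View pics/w_or.png

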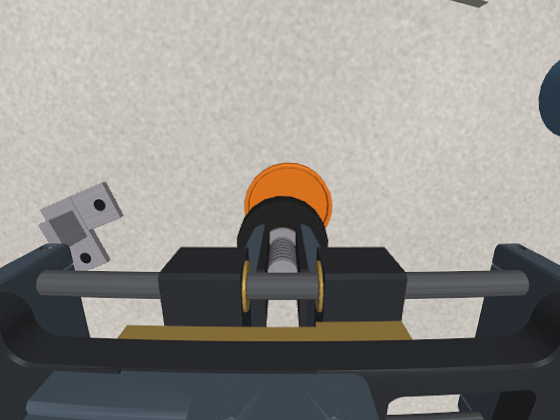

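The dish spans columns 245–332 with its top at row 163, so its centre is about (288.5,206). The foot hides the rest.

Run:
```python
from seg import *
p=eyes.camera_params("wrist"); im=cv2.imread("pics/w_or.png")
c=blobs(clean(masks(im)["orange"]),300)[0];c=c[c[:,1]<192];q=circ(p,c,.010);print(q, toplane(p,[[288.5,206],[245,205],[332,205],[288,163]],.012)*1000);plan(q[0],q[1],31)
```

```text
[547.7 345.7  80.3] [[548.390519   345.72686086]
 [507.83335629 339.46013294]
 [588.59869237 353.92070056]
 [540.62851364 385.4384744 ]]
[[2,6,81],[0,0,-0.000]]
psi 10.1->10.1 q6 end 22  tcp [542.4 343.1 111.9]
```

```bash
python3 -m handwheel '[[[2,5,30],[0,0,0],1],[[2,5,60],[0,0,0],1],[[2,5,75],[0,0,0],1],[[2,5,81],[0,0,0],1],[[2,5,81],[0,0,0],1]]'
python3 -m handwheel '[[[0,0,0],[0,0,0],1],[[0,0,0],[0,0,0],0.6],[[0,0,0],[0,0,0],0.6],[[0,0,0],[0,0,0],0.6],[[0,0,0],[0,0,0],0.6]]'
python3 -m handwheel '[[[0,0,-25],[0,0,0],0.6],[[0,0,-55],[0,0,0],0.6],[[0,0,-80],[0,0,0],0.6],[[0,0,-80],[0,0,0],0.6],[[0,0,-80],[0,0,0],0.6]]'
python3 - <<'E'
from seg import *
im=eyes.get_image("wrist");cv2.imwrite("pics/w_or2.png",im[120:340,40:440])
# level for next lift: coarse point over steel lug: origin (352.6,284.8) yaw -59.2
a=np.radians(-59.2);l=np.array([352.6,284.8])+R.from_euler("z",a).apply([-10,-10,0])[:2];print("lug",l)
plan(l[0],l[1],115,30.8)
E
```

```text
time_s: 9.02
tcp_pos: [0.5467, 0.3448, 0.0314]
orientation: [0.643, 0.766, -0.002, -0.001]
contact_force: [-0.1, 0.5, -1.3]
width: 0.169
gripper_force: 30.0
time_s: 9.43
tcp_pos: [0.5484, 0.3464, 0.0336]
orientation: [0.643, 0.766, 0.001, 0.0]
contact_force: [0.2, -0.6, -0.3]
width: 0.393
gripper_force: 0.0
time_s: 9.85
tcp_pos: [0.5488, 0.3467, 0.1146]
orientation: [0.643, 0.766, 0.001, 0.001]
contact_force: [-0.3, -0.7, 0.2]
width: 0.403
gripper_force: 0.0
lug [338.88997238 288.26917032]
[[-10,-108,-1],[0,0,-0.181]]
[[9,-108,-1],[0,0,-0.181]]
psi 10.0->30.8 q6 end 10  tcp [548.  346.2 113.2]
```

View pics/w_or2.png

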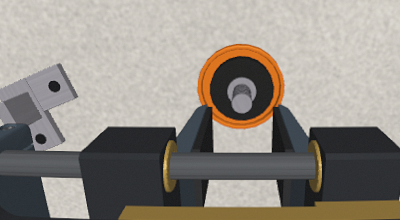

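The foot stands centred in the orange dish. Steel bracket next.

```bash
python3 -m handwheel '[[[-4,-40,0],[0,0,-0.09],0.6],[[-8,-80,0],[0,0,-0.181],0.6],[[-10,-108,0],[0,0,-0.181],0.6],[[-10,-108,0],[0,0,-0.181],0.6]]'
python3 -m handwheel '[[[4,-40,0],[0,0,-0.09],0.6],[[7,-80,0],[0,0,-0.181],0.6],[[9,-108,0],[0,0,-0.181],0.6],[[9,-108,0],[0,0,-0.181],0.6],[[9,-108,0],[0,0,-0.181],0.6]]'
python3 - <<'E'
from seg import *
p=eyes.camera_params("wrist");im=eyes.get_image("wrist");cv2.imwrite("pics/w_st.png",im);np.save("w_st.npy",p,allow_pickle=True);print(sensors.get_obs()["tcp_pos"])
E
```

```text
time_s: 10.23
tcp_pos: [0.4376, 0.3151, 0.1107]
orientation: [0.57, 0.822, -0.003, -0.001]
contact_force: [0.3, 0.3, 0.3]
width: 0.403
gripper_force: 0.0
time_s: 10.65
tcp_pos: [0.3377, 0.2878, 0.1122]
orientation: [0.494, 0.87, -0.001, -0.0]
contact_force: [0.6, 0.8, 0.0]
width: 0.398
gripper_force: 0.0
[0.33898659 0.28842175 0.11257625]
```

View pics/w_st.png

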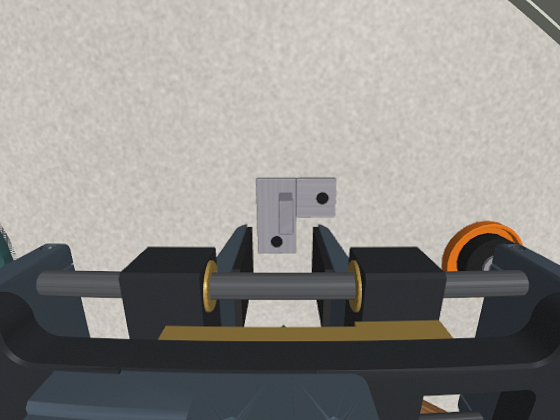

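The steel L is square to the tool, with edges at columns 257–336 and rows 178–253, and its lug near (286,215).

Run:
```python
from seg import *
p=np.load("w_st.npy",allow_pickle=True).item()
print(toplane(p,[[257,178],[336,178],[296,253],[257,253]],.008)*1000)
w=toplane(p,[[257,178],[336,178],[296,253],[257,253]],.008)*1000
e=w[1]-w[0];print("psi edge",np.degrees(np.arctan2(e[1],e[0])),np.linalg.norm(e),np.linalg.norm(w[3]-w[0]))
ctr=(w[1]+w[3])/2; yv=e/np.linalg.norm(e); xv=np.array([yv[1],-yv[0]]); lug=ctr-10*xv-10*yv; print(ctr,lug); plan(lug[0],lug[1],15)
```

```text
[[303.88662864 299.45969803]
 [367.29680598 337.3720232 ]
 [374.91577147 253.39591834]
 [341.3369126  233.29992462]]
psi edge 30.874790538589973 73.879597930845 76.02393957010193
[354.31685929 285.33597391] [340.60231491 288.78724502]
[[-1,2,98],[0,0,-0.000]]
psi 30.8->30.8 q6 end 10  tcp [339.  288.4 112.6]
```

```bash
python3 -m handwheel '[[[-1,2,30],[0,0,0],0.6],[[-1,2,60],[0,0,0],0.6],[[-1,2,90],[0,0,0],0.6],[[-1,2,97],[0,0,0],0.6],[[-1,2,98],[0,0,0],1]]' 50
python3 -m handwheel '[[[0,0,0],[0,0,0],1],[[0,0,0],[0,0,0],1],[[0,0,0],[0,0,0],1],[[0,0,0],[0,0,0],1],[[0,0,0],[0,0,0],1]]'
python3 -m handwheel '[[[0,0,-25],[0,0,0],1],[[0,0,-60],[0,0,0],1],[[0,0,-95],[0,0,0],1],[[0,0,-115],[0,0,0],1],[[0,0,-115],[0,0,0],1]]'
python3 -c "
from h import *
l=np.array([643.5,-114.8])+R.from_euler('z',9.4,degrees=True).apply([-31,-12,0])[:2];print(l)
plan(l[0],l[1],130,99.4)"
```

```text
time_s: 11.12
tcp_pos: [0.3409, 0.2879, 0.0132]
orientation: [0.494, 0.869, -0.002, -0.001]
contact_force: [-0.4, 0.8, 0.4]
width: 0.356
gripper_force: 0.0
time_s: 11.53
tcp_pos: [0.3421, 0.2891, 0.0162]
orientation: [0.494, 0.869, 0.001, 0.0]
contact_force: [0.8, -1.1, 10.3]
width: 0.128
gripper_force: 50.0
time_s: 11.95
tcp_pos: [0.3433, 0.2901, 0.1346]
orientation: [0.494, 0.869, 0.004, 0.002]
contact_force: [0.6, 0.1, -0.9]
width: 0.128
gripper_force: 50.0
[ 614.87617454 -131.70197077]
[[-167,6,2],[0,0,-0.399]]
[[-156,-60,2],[0,0,-0.399]]
[[-121,-116,2],[0,0,-0.399]]
psi 30.8->99.4 q6 end -111  tcp [343.3 290.1 134.6]
```

```bash
python3 -m handwheel '[[[-34,1,0],[0,0,-0.08],1],[[-67,2,0],[0,0,-0.16],1],[[-100,4,1],[0,0,-0.24],1],[[-134,5,1],[0,0,-0.32],1],[[-167,6,2],[0,0,-0.399],1]]'
python3 -m handwheel '[[[-31,-12,0],[0,0,-0.08],1],[[-62,-24,0],[0,0,-0.16],1],[[-94,-36,1],[0,0,-0.24],1],[[-125,-48,1],[0,0,-0.32],1],[[-156,-60,2],[0,0,-0.399],1]]'
python3 -m handwheel '[[[-24,-23,0],[0,0,-0.08],1],[[-48,-46,0],[0,0,-0.16],1],[[-72,-70,1],[0,0,-0.24],1],[[-97,-93,1],[0,0,-0.32],1],[[-121,-116,2],[0,0,-0.399],1]]'
python3 -m handwheel '[[[0,0,0],[0,0,0],1],[[0,0,0],[0,0,0],1],[[0,0,0],[0,0,0],1]]'
python3 - <<'E'
from seg import *
p=eyes.camera_params("wrist");im=eyes.get_image("wrist");cv2.imwrite("pics/w_tr.png",im);np.save("w_tr.npy",p,allow_pickle=True);print(sensors.get_obs()["tcp_pos"])
E
```

```text
time_s: 12.37
tcp_pos: [0.4322, 0.1465, 0.1276]
orientation: [0.31, 0.951, 0.0, 0.0]
contact_force: [1.1, 0.9, -1.2]
width: 0.128
gripper_force: 50.0
time_s: 12.78
tcp_pos: [0.5222, 0.0056, 0.1254]
orientation: [0.116, 0.993, 0.0, -0.0]
contact_force: [0.4, 0.1, -1.1]
width: 0.129
gripper_force: 50.0
time_s: 13.2
tcp_pos: [0.6128, -0.1354, 0.1233]
orientation: [-0.083, 0.997, 0.0, -0.0]
contact_force: [0.4, 0.7, -0.9]
width: 0.131
gripper_force: 50.0
time_s: 13.45
tcp_pos: [0.6115, -0.1335, 0.1231]
orientation: [-0.081, 0.997, 0.0, -0.001]
contact_force: [-0.7, 0.7, -1.8]
width: 0.127
gripper_force: 50.0
[ 0.61147013 -0.13304066  0.12327399]
```

View pics/w_tr.png

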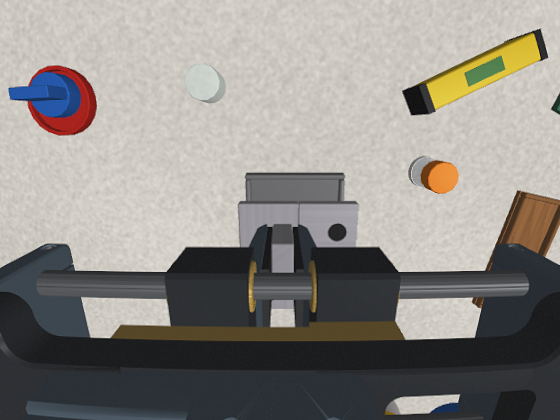

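The tray's near rim edge runs from (246,173) to (344,173). The held bracket is parallel to it.

Run:
```python
from seg import *
p=np.load("w_tr.npy",allow_pickle=True).item(); im=cv2.imread("pics/w_tr.png")
g=cv2.cvtColor(im,cv2.COLOR_BGR2GRAY).astype(int)
# outer edges: first dark pixel scanning in
row=[(c,next(r for r in range(150,200) if g[r,c]<130)) for c in range(258,335,8)]
L=[(next(c for c in range(225,275) if g[r,c]<130),r) for r in (180,186,192)]; Rr=[(next(c for c in range(365,315,-1) if g[r,c]<130),r) for r in (180,186,192)]
print(row,L,Rr)
w=toplane(p,row,.013)*1000; d=np.polyfit(w[:,1],w[:,0],1); print("yaw",-np.degrees(np.arctan(d[0])))
l=toplane(p,L,.013)*1000; rr=toplane(p,Rr,.013)*1000; print(l,rr)
yaw=np.arctan(-d[0]); X=np.array([np.cos(yaw),np.sin(yaw)]);Y=np.array([-X[1],X[0]])
xn=(w@X).mean(); ym=((l@Y).mean()+(rr@Y).mean())/2; print("width",(l@Y).mean()-(rr@Y).mean()); C=X*(xn+67)+Y*ym; print("tray centre",C)
o=sensors.get_obs();t=o["tcp_pos"][:2]*1000; print("TCP in tray",(t-C)@X,(t-C)@Y)
lug=C-31*X-12*Y; plan(lug[0],lug[1],23,np.degrees(yaw)+90)
```

```text
[(258, 173), (266, 173), (274, 173), (282, 173), (290, 173), (298, 173), (306, 173), (314, 173), (322, 173), (330, 173)] [(246, 180), (246, 186), (246, 192)] [(343, 180), (341, 186), (341, 192)]
yaw 9.320592343692311
[[ 593.12856683 -171.28599602]
 [ 598.92033441 -170.52112524]
 [ 604.7726879  -169.74999775]] [[578.09855302 -79.64122869]
 [584.13882112 -80.30354102]
 [589.92322394 -79.05024983]]
width -92.06561485756976
tray centre [ 645.20896856 -116.27653291]
TCP in tray -36.0085013260521 -11.078511196048975
[[-5,-1,100],[0,0,-0.000]]
psi 99.3->99.3 q6 end -112  tcp [ 611.5 -133.   123.3]
```

```bash
python3 -m handwheel '[[[-4,0,20],[0,0,0],1],[[-4,0,45],[0,0,0],1],[[-4,0,70],[0,0,0],1],[[-4,0,80],[0,0,0],1],[[-4,0,80],[0,0,0],1]]'
python3 -m handwheel '[[[0,0,5],[0,0,0],1],[[0,0,10],[0,0,0],1],[[0,0,15],[0,0,0],1],[[0,0,20],[0,0,0],1],[[0,0,20],[0,0,0],1]]'
python3 -m handwheel '[[[0,0,0],[0,0,0],1],[[0,0,0],[0,0,0],1]]'
```

```text
time_s: 13.92
tcp_pos: [0.6143, -0.1319, 0.0417]
orientation: [-0.082, 0.997, 0.001, -0.002]
contact_force: [-1.2, 0.4, -1.5]
width: 0.127
gripper_force: 50.0
time_s: 14.33
tcp_pos: [0.6161, -0.1331, 0.0234]
orientation: [-0.081, 0.997, 0.0, -0.0]
contact_force: [-0.9, 0.1, -2.1]
width: 0.127
gripper_force: 50.0
time_s: 14.5
tcp_pos: [0.6165, -0.1332, 0.0242]
orientation: [-0.081, 0.997, -0.0, 0.0]
contact_force: [0.2, -0.6, -2.4]
width: 0.13
gripper_force: 50.0
```

```bash
python3 -m handwheel '[[[0,0,2],[0,0,0],1],[[0,0,3],[0,0,0],1],[[0,0,3],[0,0,0],1],[[0,0,3],[0,0,0],1]]'
python3 -m handwheel '[[[0,0,0],[0,0,0],0.65],[[0,0,0],[0,0,0],0.65],[[0,0,0],[0,0,0],0.65],[[0,0,0],[0,0,0],0.65],[[0,0,0],[0,0,0],0.65]]'
python3 -m handwheel '[[[0,0,-25],[0,0,0],0.65],[[0,0,-60],[0,0,0],0.65],[[0,0,-100],[0,0,0],0.65],[[0,0,-120],[0,0,0],0.65],[[0,0,-120],[0,0,0],0.65]]'
python3 -m handwheel '[[[30,0,0],[0,0,0],0.65],[[60,0,0],[0,0,0],0.65],[[60,0,0],[0,0,0],0.65],[[60,0,0],[0,0,0],0.65]]'
python3 - <<'E'
from seg import *
p=eyes.camera_params("wrist");im=eyes.get_image("wrist");cv2.imwrite("pics/w_tr2.png",im);np.save("w_tr2.npy",p,allow_pickle=True);print(sensors.get_obs()["tcp_pos"])
E
```

```text
time_s: 14.83
tcp_pos: [0.6166, -0.1332, 0.0213]
orientation: [-0.082, 0.997, -0.0, 0.0]
contact_force: [-0.8, -0.3, 4.8]
width: 0.128
gripper_force: 50.0
time_s: 15.25
tcp_pos: [0.6163, -0.1331, 0.0209]
orientation: [-0.081, 0.997, 0.0, -0.0]
contact_force: [-0.7, 0.2, 1.1]
width: 0.352
gripper_force: 0.0
time_s: 15.67
tcp_pos: [0.6189, -0.1338, 0.146]
orientation: [-0.082, 0.997, -0.001, 0.003]
contact_force: [1.7, 0.2, 0.1]
width: 0.352
gripper_force: 0.0
time_s: 16.0
tcp_pos: [0.5559, -0.143, 0.1405]
orientation: [-0.081, 0.997, 0.0, -0.0]
contact_force: [0.1, -0.9, 1.1]
width: 0.346
gripper_force: 0.0
[ 0.55706987 -0.14300874  0.14074841]
```

View pics/w_tr2.png

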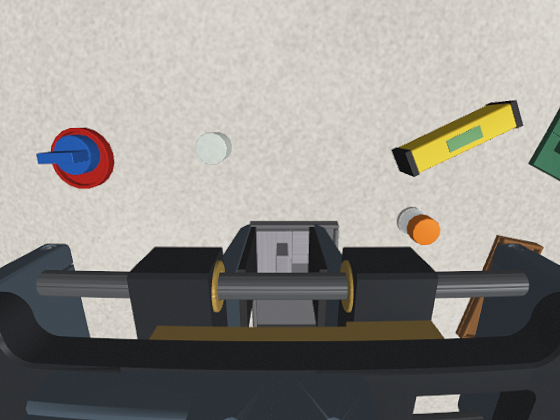

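The steel bracket landed (4.8 N on touching, TCP at 21 mm). Its tray end is mostly hidden here; I'll check it from the top camera on the way to the green bracket.

Run:
```python
from seg import *
l=np.array([445.3,159.8])+R.from_euler("z",76.5,degrees=True).apply([-10,-10,0])[:2];print("lug",l)
plan(l[0],l[1],120,986.5)
```

```text
lug [452.68924557 147.74184716]
[[14,76,5],[0,0,0.492]]
[[48,60,5],[0,0,0.492]]
[[71,30,5],[0,0,0.492]]
[[77,-7,5],[0,0,0.492]]
psi 99.3->-13.5 q6 end 32  tcp [ 557.1 -143.   140.7]
```

```bash
python3 -m handwheel '[[[3,15,1],[0,0,0.1],0.65],[[6,30,2],[0,0,0.2],0.65],[[9,46,3],[0,0,0.3],0.65],[[12,62,4],[0,0,0.4],0.65],[[14,76,5],[0,0,0.492],0.65]]'
python3 -m handwheel '[[[10,12,1],[0,0,0.1],0.65],[[20,24,2],[0,0,0.2],0.65],[[29,36,3],[0,0,0.3],0.65],[[39,48,4],[0,0,0.4],0.65],[[48,60,5],[0,0,0.492],0.65]]'
python3 -m handwheel '[[[14,6,1],[0,0,0.1],0.65],[[28,12,2],[0,0,0.2],0.65],[[43,18,3],[0,0,0.3],0.65],[[57,24,4],[0,0,0.4],0.65],[[71,30,5],[0,0,0.492],0.65]]'
python3 -m handwheel '[[[15,-1,1],[0,0,0.1],0.65],[[31,-3,2],[0,0,0.2],0.65],[[46,-4,3],[0,0,0.3],0.65],[[62,-6,4],[0,0,0.4],0.65],[[77,-7,5],[0,0,0.492],0.65]]'
python3 -m handwheel '[[[0,0,0],[0,0,0],0.65],[[0,0,0],[0,0,0],0.65]]'
python3 - <<'E'
from seg import *
p=eyes.camera_params("wrist");im=eyes.get_image("wrist");np.save("w_gr.npy",p,allow_pickle=True);print(sensors.get_obs()["tcp_pos"]);cv2.imwrite("pics/w_gr.png",im)
t=eyes.get_image("top");cv2.imwrite("pics/top1.png",t)
a=cv2.resize(t[100:220,260:380],(420,420),interpolation=cv2.INTER_CUBIC); cv2.imwrite("pics/gr.png",np.hstack([im[100:400,130:430],a[:300,:]]))
E
```

```text
time_s: 16.47
tcp_pos: [0.5315, -0.0692, 0.1357]
orientation: [0.166, 0.986, 0.0, 0.0]
contact_force: [-0.5, 0.9, -0.2]
width: 0.352
gripper_force: 0.0
time_s: 16.88
tcp_pos: [0.5055, 0.0031, 0.1307]
orientation: [0.401, 0.916, 0.0, 0.0]
contact_force: [0.2, 0.2, 0.4]
width: 0.352
gripper_force: 0.0
time_s: 17.3
tcp_pos: [0.4791, 0.0756, 0.1258]
orientation: [0.612, 0.791, 0.0, 0.0]
contact_force: [0.8, -0.5, 0.2]
width: 0.35
gripper_force: 0.0
time_s: 17.72
tcp_pos: [0.4525, 0.1484, 0.1208]
orientation: [0.786, 0.618, 0.0, 0.0]
contact_force: [0.7, 1.2, -0.4]
width: 0.351
gripper_force: 0.0
time_s: 17.88
tcp_pos: [0.4526, 0.1478, 0.1208]
orientation: [0.784, 0.621, 0.0, 0.0]
contact_force: [0.1, -0.4, -0.6]
width: 0.35
gripper_force: 0.0
[0.45266483 0.1473575  0.12088836]
```

View pics/gr.png

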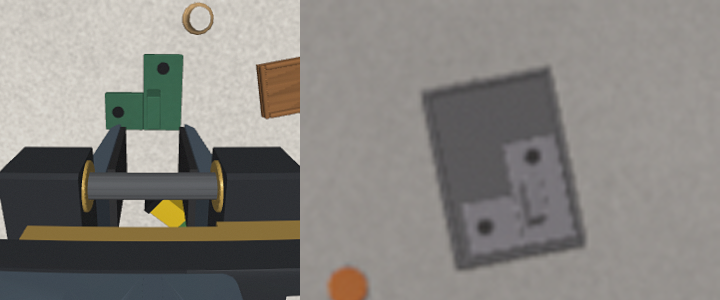

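The green L is at columns 235–313 and rows 154–230 (full picture), square to the tool. The top view shows the steel bracket flat in the tray's near-right corner, with its free quarter facing +x,+y as planned.

Run:
```python
from seg import *
p=np.load("w_gr.npy",allow_pickle=True).item(); im=cv2.imread("pics/w_gr.png")
m=clean(masks(im)["green"]); m[:, :225]=0; m[:140]=0; m[240:]=0; m[:,330:]=0
c=blobs(m,300)[0]; print(cv2.boundingRect(c)); q=Lpose(p,c); print(q)
a=R.from_euler("z",q[2],degrees=True); lug=q[:2]+a.apply([-10,-10,0])[:2]; plan(lug[0],lug[1],16,1000+q[2]-90)
# steel in tray from top view
pt=eyes.camera_params("top"); t=cv2.imread("pics/top1.png")
w=toplane(pt,[[260+x/3.5,100+y/3.5] for x,y in[(504-300,142),(556-300,134),(580-300,238),(472-300,258),(462-300,206)]],.013)*1000
C=np.array([644,-115.8]);print(((w-C)@R.from_euler("z",9.3,degrees=True).as_matrix()[:2,:2]).round(1))
```

```text
(235, 154, 78, 76)
[447.  161.2  76.6  75.2  75. ]
[[2,1,105],[0,0,0.003]]
psi -13.2->-13.4 q6 end 32  tcp [452.6 147.  120.9]
[[ 17.5  -4.2]
 [ 16.1 -42.4]
 [-62.1 -44.3]
 [-61.7  35.1]
 [-23.   34.9]]
```

```bash
python3 -m handwheel '[[[2,1,30],[0,0,0],0.65],[[2,1,60],[0,0,0],0.65],[[2,1,90],[0,0,0],0.65],[[2,1,103],[0,0,0],0.65],[[2,1,104],[0,0,0],1]]' 50
python3 -m handwheel '[[[0,0,0],[0,0,0],1],[[0,0,0],[0,0,0],1],[[0,0,0],[0,0,0],1],[[0,0,0],[0,0,0],1],[[0,0,0],[0,0,0],1]]'
python3 -m handwheel '[[[0,0,-25],[0,0,0],1],[[0,0,-60],[0,0,0],1],[[0,0,-95],[0,0,0],1],[[0,0,-115],[0,0,0],1],[[0,0,-115],[0,0,0],1]]'
python3 -m handwheel '[[[0,0,0],[0,0,0],1],[[0,0,0],[0,0,0],1]]'
python3 -c "
from h import *
l=np.array([644,-115.8])+R.from_euler('z',9.3,degrees=True).apply([31,11.5,0])[:2];print(l)
plan(l[0],l[1],130,99.3)"
```

```text
time_s: 18.4
tcp_pos: [0.4523, 0.1478, 0.0144]
orientation: [0.785, 0.62, -0.002, -0.001]
contact_force: [-0.7, -0.0, -0.4]
width: 0.307
gripper_force: 0.0
time_s: 18.82
tcp_pos: [0.4543, 0.149, 0.018]
orientation: [0.785, 0.62, 0.001, 0.0]
contact_force: [-0.8, -2.6, 8.5]
width: 0.124
gripper_force: 50.0
time_s: 19.23
tcp_pos: [0.4559, 0.1496, 0.1364]
orientation: [0.785, 0.62, 0.003, 0.001]
contact_force: [2.5, 0.3, -1.2]
width: 0.129
gripper_force: 50.0
time_s: 19.4
tcp_pos: [0.4529, 0.1487, 0.1313]
orientation: [0.785, 0.62, -0.0, -0.0]
contact_force: [0.3, 0.1, -1.4]
width: 0.128
gripper_force: 50.0
[672.73408327 -99.44144081]
[[-63,90,0],[0,0,0.392]]
[[-24,108,0],[0,0,0.392]]
[[19,109,0],[0,0,0.392]]
psi -13.4->-80.7 q6 end 72  tcp [452.9 148.7 131.3]
```

```bash
python3 -c "
from h import *
plan(672.7,-99.4,130,1099.3)"
```

```text
[[-48,68,0],[0,0,-0.492]]
[[-74,37,0],[0,0,-0.492]]
[[-83,-2,0],[0,0,-0.492]]
[[-72,-41,0],[0,0,-0.492]]
psi -13.4->99.3 q6 end -108  tcp [452.9 148.7 131.3]
```

```bash
python3 -m handwheel '[[[-10,14,0],[0,0,-0.1],1],[[-19,27,0],[0,0,-0.2],1],[[-29,41,0],[0,0,-0.3],1],[[-38,54,0],[0,0,-0.4],1],[[-48,68,0],[0,0,-0.492],1]]'
python3 -m handwheel '[[[-15,7,0],[0,0,-0.1],1],[[-30,15,0],[0,0,-0.2],1],[[-44,22,0],[0,0,-0.3],1],[[-59,30,0],[0,0,-0.4],1],[[-74,37,0],[0,0,-0.492],1]]'
python3 -m handwheel '[[[-17,0,0],[0,0,-0.1],1],[[-33,-1,0],[0,0,-0.2],1],[[-50,-1,0],[0,0,-0.3],1],[[-66,-2,0],[0,0,-0.4],1],[[-83,-2,0],[0,0,-0.492],1]]'
python3 -m handwheel '[[[-14,-8,0],[0,0,-0.1],1],[[-29,-16,0],[0,0,-0.2],1],[[-43,-25,0],[0,0,-0.3],1],[[-58,-33,0],[0,0,-0.4],1],[[-72,-41,0],[0,0,-0.492],1]]'
python3 -m handwheel '[[[0,0,0],[0,0,0],1],[[0,0,0],[0,0,0],1],[[0,0,0],[0,0,0],1]]'
python3 - <<'E'
from seg import *
p=eyes.camera_params("wrist");im=eyes.get_image("wrist");np.save("w_t3.npy",p,allow_pickle=True);cv2.imwrite("pics/w_t3.png",im)
plan(672.7,-99.4,40,1099.3)
E
```

```text
time_s: 19.82
tcp_pos: [0.5079, 0.0857, 0.13]
orientation: [0.608, 0.794, -0.001, -0.001]
contact_force: [0.0, -0.1, -1.0]
width: 0.13
gripper_force: 50.0
time_s: 20.23
tcp_pos: [0.5627, 0.0236, 0.1299]
orientation: [0.397, 0.918, -0.001, -0.001]
contact_force: [0.1, 0.0, -1.9]
width: 0.127
gripper_force: 50.0
time_s: 20.65
tcp_pos: [0.6175, -0.0383, 0.1296]
orientation: [0.161, 0.987, -0.0, -0.002]
contact_force: [0.9, 0.9, -2.2]
width: 0.126
gripper_force: 50.0
time_s: 21.07
tcp_pos: [0.6726, -0.1004, 0.1293]
orientation: [-0.084, 0.996, 0.0, -0.002]
contact_force: [-0.2, 0.3, -1.6]
width: 0.127
gripper_force: 50.0
time_s: 21.32
tcp_pos: [0.672, -0.0994, 0.1302]
orientation: [-0.081, 0.997, 0.0, -0.001]
contact_force: [-0.1, -0.1, -1.4]
width: 0.129
gripper_force: 50.0
[[-1,-0,91],[0,0,-0.001]]
psi 99.3->99.3 q6 end -108  tcp [672.1 -99.2 130.6]
```

View pics/w_t3.png

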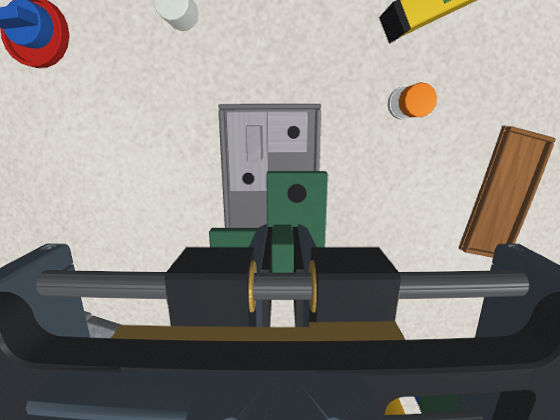

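The tray's near edge is at row 104 (columns 219–321). The steel bracket's corners are near (228,112), (307,152) and (268,191), and the green arm, held higher, has corners at (268,172) and (327,172).

Run:
```python
from seg import *
p=np.load("w_t3.npy",allow_pickle=True).item()
C=np.array([644,-115.8]);M=R.from_euler("z",9.3,degrees=True).as_matrix()[:2,:2]
f=lambda uv,z:((toplane(p,uv,z)*1000-C)@M).round(1)
print("tray rim",f([[219,104],[321,104]],.013).tolist())
print("steel",f([[228,112],[307,112],[307,152],[268,152],[268,191],[228,191]],.013).tolist())
print("green",f([[268,172],[327,172]],.121).tolist(), (sensors.get_obs()["tcp_pos"][:2]*1000-C)@M)
```

```text
tray rim [[-64.2, -46.5], [-64.0, 47.9]]
steel [[-57.0, -38.4], [-56.8, 35.1], [-19.9, 35.7], [-19.9, -1.6], [18.3, -2.1], [18.2, -41.8]]
green [[-16.8, 3.2], [-16.8, 39.1]] [30.42757728 11.80207001]
```

```bash
python3 -m handwheel '[[[-1,0,25],[0,0,0],1],[[-1,0,50],[0,0,0],1],[[-1,0,75],[0,0,0],1],[[-1,0,85],[0,0,0],1],[[-1,0,85],[0,0,0],1]]'
python3 -m handwheel '[[[0,0,5],[0,0,0],1],[[0,0,10],[0,0,0],1],[[0,0,15],[0,0,0],1],[[0,0,20],[0,0,0],1],[[0,0,20],[0,0,0],1]]'
python3 -m handwheel '[[[0,0,1],[0,0,0],1],[[0,0,2],[0,0,0],1],[[0,0,2],[0,0,0],1]]'
```

```text
time_s: 21.78
tcp_pos: [0.6721, -0.0989, 0.0443]
orientation: [-0.081, 0.997, 0.001, -0.002]
contact_force: [0.3, -0.2, -2.6]
width: 0.125
gripper_force: 50.0
time_s: 22.2
tcp_pos: [0.6739, -0.0996, 0.0264]
orientation: [-0.081, 0.997, 0.0, -0.0]
contact_force: [-0.2, 0.8, -1.9]
width: 0.129
gripper_force: 50.0
time_s: 22.45
tcp_pos: [0.6743, -0.0997, 0.025]
orientation: [-0.081, 0.997, -0.0, 0.0]
contact_force: [-0.5, -0.3, -1.1]
width: 0.13
gripper_force: 50.0
```

```bash
python3 -m handwheel '[[[0,0,1],[0,0,0],1],[[0,0,2],[0,0,0],1],[[0,0,2],[0,0,0],1]]'
python3 -m handwheel '[[[0,0,1],[0,0,0],1],[[0,0,1],[0,0,0],1],[[0,0,1],[0,0,0],1]]'
```

```text
time_s: 22.7
tcp_pos: [0.6744, -0.0997, 0.0231]
orientation: [-0.082, 0.997, -0.0, 0.0]
contact_force: [0.7, 0.5, -2.2]
width: 0.127
gripper_force: 50.0
time_s: 22.95
tcp_pos: [0.6744, -0.0997, 0.023]
orientation: [-0.082, 0.997, -0.0, 0.0]
contact_force: [-5.4, 1.1, 14.0]
width: 0.126
gripper_force: 50.0
```

```bash
python3 -m handwheel '[[[0,0,0],[0,0,0],0.65],[[0,0,0],[0,0,0],0.65],[[0,0,0],[0,0,0],0.65],[[0,0,0],[0,0,0],0.65],[[0,0,0],[0,0,0],0.65]]'
python3 -m handwheel '[[[0,0,-25],[0,0,0],0.65],[[0,0,-60],[0,0,0],0.65],[[0,0,-95],[0,0,0],0.65],[[0,0,-95],[0,0,0],0.65],[[0,0,-95],[0,0,0],0.65]]'
python3 - <<'E'
from seg import *
plan(462.7,12.7,125,35.4)
E
```

```text
time_s: 23.37
tcp_pos: [0.6742, -0.0997, 0.0218]
orientation: [-0.082, 0.997, 0.0, -0.0]
contact_force: [0.4, 0.7, -0.3]
width: 0.35
gripper_force: 0.0
time_s: 23.78
tcp_pos: [0.6755, -0.0999, 0.1191]
orientation: [-0.082, 0.997, -0.0, 0.002]
contact_force: [-1.0, 0.4, -1.0]
width: 0.348
gripper_force: 0.0
[[96,73,-3],[0,0,0.558]]
[[120,11,-3],[0,0,0.558]]
psi 99.4->35.4 q6 end -34  tcp [675.5 -99.9 119.1]
```

```bash
python3 -m handwheel '[[[19,15,0],[0,0,0.11],0.35],[[38,29,-1],[0,0,0.22],0.35],[[58,44,-2],[0,0,0.33],0.35],[[77,58,-3],[0,0,0.45],0.35],[[96,73,-3],[0,0,0.558],0.35]]'
python3 -m handwheel '[[[24,2,0],[0,0,0.11],0.35],[[48,4,-1],[0,0,0.22],0.35],[[72,7,-2],[0,0,0.33],0.35],[[96,9,-3],[0,0,0.45],0.35],[[120,11,-3],[0,0,0.558],0.35]]'
python3 -m handwheel '[[[0,0,0],[0,0,0],0.35],[[0,0,0],[0,0,0],0.35]]'
python3 - <<'E'
from seg import *
p=eyes.camera_params("wrist");im=eyes.get_image("wrist");np.save("w_lv.npy",p,allow_pickle=True);print(sensors.get_obs()["tcp_pos"]);cv2.imwrite("pics/w_lv.png",im)
t=eyes.get_image("top");cv2.imwrite("pics/top2.png",t)
a=cv2.resize(t[100:220,260:380],(420,420),interpolation=cv2.INTER_CUBIC); cv2.imwrite("pics/lv.png",np.hstack([im[100:400,130:430],a[:300,:]]))
E
```

```text
time_s: 24.2
tcp_pos: [0.5657, -0.0428, 0.1186]
orientation: [0.199, 0.98, -0.0, -0.001]
contact_force: [-0.3, 0.4, 0.3]
width: 0.642
gripper_force: 0.0
time_s: 24.62
tcp_pos: [0.4592, 0.0135, 0.1219]
orientation: [0.461, 0.887, -0.0, -0.001]
contact_force: [-0.7, -0.2, -0.9]
width: 0.65
gripper_force: 0.0
time_s: 24.78
tcp_pos: [0.4598, 0.0134, 0.1221]
orientation: [0.458, 0.889, -0.0, -0.001]
contact_force: [0.2, -0.5, -0.2]
width: 0.646
gripper_force: 0.0
[0.46094761 0.013112   0.12242355]
```

View pics/lv.png

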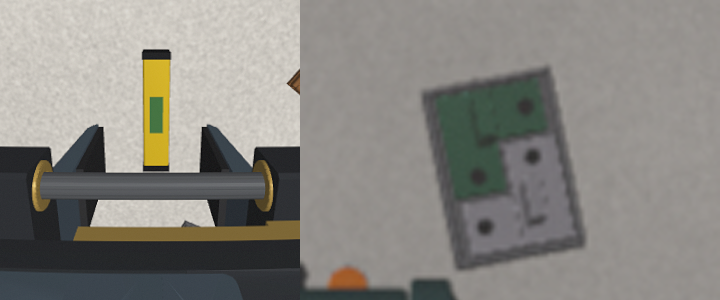

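Both brackets lie interlocked in the tray. The level is square to the fingers, with its vial centre at (286,215) in the full picture.

Run:
```python
from seg import *
p=np.load("w_lv.npy",allow_pickle=True).item()
w=toplane(p,[[286.5,215],[287,151]],.036)*1000;print(w); plan(*w[0],14)
```

```text
[[465.28248251  13.37477502]
 [432.31374874  59.90656615]]
[[-2,3,109],[0,0,-0.000]]
psi 35.5->35.5 q6 end -34  tcp [461.5  12.9 122.6]
```

```bash
python3 -m handwheel '[[[-2,3,30],[0,0,0],0.35],[[-2,3,60],[0,0,0],0.35],[[-2,3,90],[0,0,0],0.35],[[-2,3,106],[0,0,0],0.35],[[-2,3,108],[0,0,0],1]]' 40
python3 -m handwheel '[[[0,0,0],[0,0,0],1],[[0,0,0],[0,0,0],1],[[0,0,0],[0,0,0],1],[[0,0,0],[0,0,0],1],[[0,0,0],[0,0,0],1]]'
python3 -m handwheel '[[[0,0,0],[0,0,0],1],[[0,0,0],[0,0,0],1],[[0,0,0],[0,0,0],1]]'
python3 -m handwheel '[[[0,0,-25],[0,0,0],1],[[0,0,-60],[0,0,0],1],[[0,0,-95],[0,0,0],1],[[0,0,-115],[0,0,0],1],[[0,0,-115],[0,0,0],1]]'
python3 -m handwheel '[[[0,0,0],[0,0,0],1],[[0,0,0],[0,0,0],1]]'
python3 -c "
from h import *
plan(625.5,132.3,130,87.7)"
```

```text
time_s: 25.3
tcp_pos: [0.4634, 0.0128, 0.0118]
orientation: [0.458, 0.889, -0.001, -0.002]
contact_force: [-1.2, 0.5, 0.3]
width: 0.602
gripper_force: 0.0
time_s: 25.72
tcp_pos: [0.4654, 0.0131, 0.0159]
orientation: [0.459, 0.889, 0.0, 0.001]
contact_force: [-0.6, -0.5, 9.9]
width: 0.258
gripper_force: 40.0
time_s: 25.97
tcp_pos: [0.4655, 0.0131, 0.0159]
orientation: [0.459, 0.889, 0.0, 0.001]
contact_force: [-0.7, -1.0, 10.0]
width: 0.261
gripper_force: 40.0
time_s: 26.38
tcp_pos: [0.4672, 0.0132, 0.1344]
orientation: [0.458, 0.889, 0.002, 0.003]
contact_force: [0.6, -1.0, 0.4]
width: 0.263
gripper_force: 40.0
time_s: 26.55
tcp_pos: [0.4642, 0.0132, 0.1294]
orientation: [0.459, 0.889, -0.0, -0.0]
contact_force: [-0.7, 0.0, -1.8]
width: 0.261
gripper_force: 40.0
[[2,100,-0],[0,0,-0.456]]
[[-43,91,-0],[0,0,-0.456]]
psi 35.4->87.7 q6 end -76  tcp [464.2  13.2 129.4]
```

```bash
python3 -m handwheel '[[[0,20,0],[0,0,-0.09],1],[[1,40,0],[0,0,-0.18],1],[[1,60,0],[0,0,-0.27],1],[[2,80,0],[0,0,-0.37],1],[[2,100,0],[0,0,-0.456],1]]'
python3 -m handwheel '[[[-9,18,0],[0,0,-0.09],1],[[-17,36,0],[0,0,-0.18],1],[[-26,55,0],[0,0,-0.27],1],[[-34,73,0],[0,0,-0.37],1],[[-43,91,0],[0,0,-0.456],1]]'
python3 -m handwheel '[[[0,0,0],[0,0,0],1],[[0,0,0],[0,0,0],1],[[0,0,0],[0,0,0],1]]'
python3 - <<'E'
from seg import *
p=np.load("w_t3.npy",allow_pickle=True).item(); im=cv2.imread("pics/w_t3.png")
h=cv2.cvtColor(im,cv2.COLOR_BGR2HSV); print(h[190,515],h[190,470])
m=clean((h[...,0]<22)&(h[...,1]>75)&(h[...,2]<190)); m[:, :452]=0; m[:115]=0; m[262:]=0
c=blobs(m,300)[0]; print(cv2.boundingRect(c),rect(p,c,.013),"top: 625.5 132.3 -2.3")
# current close view: near edge of cradle
p=eyes.camera_params("wrist");im=eyes.get_image("wrist");h=cv2.cvtColor(im,cv2.COLOR_BGR2HSV)
m=clean((h[...,0]<18)&(h[...,1]>75)&(h[...,2]<190)); m[235:]=0; m[:,:200]=0; m[:,360:]=0
for c in blobs(m,60): x,y,w,hh=cv2.boundingRect(c); print((x,y,w,hh),(toplane(p,[[x,y],[x+w,y],[x+w/2,y]],.013)*1000).round(1).tolist())
plan(625.5,132.3,40,87.7)
E
```

```text
time_s: 26.97
tcp_pos: [0.5446, 0.0733, 0.128]
orientation: [0.243, 0.97, -0.0, -0.001]
contact_force: [-0.6, -0.3, -0.5]
width: 0.257
gripper_force: 40.0
time_s: 27.38
tcp_pos: [0.6258, 0.1328, 0.1276]
orientation: [0.018, 1.0, -0.0, -0.002]
contact_force: [0.8, 0.1, -1.0]
width: 0.258
gripper_force: 40.0
time_s: 27.63
tcp_pos: [0.6249, 0.1319, 0.1283]
orientation: [0.021, 1.0, -0.0, -0.001]
contact_force: [0.2, -0.1, -0.8]
width: 0.263
gripper_force: 40.0
[ 14 146 152] [ 23  11 217]
(459, 126, 96, 131) [627.5 127.5 134.9  62.1  -2.2] top: 625.5 132.3 -2.3
(255, 137, 56, 90) [[559.5, 109.2], [561.7, 161.8], [560.6, 135.5]]
(256, 175, 4, 44) [[595.5, 107.9], [595.7, 111.8], [595.6, 109.8]]
[[-1,1,89],[0,0,-0.002]]
psi 87.6->87.7 q6 end -76  tcp [624.9 131.8 128.7]
```

```bash
python3 -m handwheel '[[[-3,1,25],[0,0,0],1],[[-3,1,50],[0,0,0],1],[[-3,1,75],[0,0,0],1],[[-3,1,85],[0,0,0],1],[[-3,1,85],[0,0,0],1]]'
python3 -m handwheel '[[[0,0,5],[0,0,0],1],[[0,0,10],[0,0,0],1],[[0,0,15],[0,0,0],1],[[0,0,20],[0,0,0],1],[[0,0,20],[0,0,0],1]]'
python3 -m handwheel '[[[0,0,1],[0,0,0],1],[[0,0,1],[0,0,0],1],[[0,0,1],[0,0,0],1]]'
```

```text
time_s: 28.1
tcp_pos: [0.6271, 0.1324, 0.0425]
orientation: [0.021, 1.0, -0.0, -0.002]
contact_force: [0.6, 0.1, -1.3]
width: 0.26
gripper_force: 40.0
time_s: 28.52
tcp_pos: [0.6289, 0.1331, 0.0244]
orientation: [0.02, 1.0, -0.0, -0.0]
contact_force: [-0.4, 0.2, -1.1]
width: 0.259
gripper_force: 40.0
time_s: 28.77
tcp_pos: [0.6294, 0.1332, 0.0242]
orientation: [0.02, 1.0, 0.0, 0.0]
contact_force: [0.4, -0.4, -0.5]
width: 0.262
gripper_force: 40.0
```

```bash
python3 -m handwheel '[[[0,0,1],[0,0,0],1],[[0,0,2],[0,0,0],1],[[0,0,2],[0,0,0],1]]'
python3 -m handwheel '[[[0,0,1],[0,0,0],1],[[0,0,1],[0,0,0],1],[[0,0,1],[0,0,0],1]]'
```

```text
time_s: 29.02
tcp_pos: [0.6292, 0.1331, 0.0218]
orientation: [0.02, 1.0, -0.0, -0.0]
contact_force: [-1.1, 0.6, -1.0]
width: 0.262
gripper_force: 40.0
time_s: 29.27
tcp_pos: [0.6293, 0.1332, 0.0209]
orientation: [0.02, 1.0, 0.0, 0.0]
contact_force: [0.8, 0.7, -0.5]
width: 0.262
gripper_force: 40.0
```

```bash
python3 -m handwheel '[[[0,0,1],[0,0,0],1],[[0,0,1],[0,0,0],1],[[0,0,1],[0,0,0],1]]'
python3 -m handwheel '[[[0,0,0],[0,0,0],0.5],[[0,0,0],[0,0,0],0.5],[[0,0,0],[0,0,0],0.5],[[0,0,0],[0,0,0],0.5]]'
python3 -m handwheel '[[[0,0,-25],[0,0,0],0.5],[[0,0,-60],[0,0,0],0.5],[[0,0,-100],[0,0,0],0.5],[[0,0,-140],[0,0,0],0.5],[[0,0,-140],[0,0,0],0.5]]'
python3 -m handwheel '[[[41,0,0],[0,0,0],0.5],[[82,0,0],[0,0,0],0.5],[[123,0,0],[0,0,0],0.5],[[160,0,0],[0,0,0],0.5],[[160,0,0],[0,0,0],0.5]]'
python3 - <<'E'
from seg import *
p=eyes.camera_params("top");im=eyes.get_image("top");cv2.imwrite("pics/top3.png",im);m=masks(cv2.GaussianBlur(im,(3,3),0))
for n,z,(a,b,c,d) in[("yel",41,(195,120,250,200)),("orange",12,(110,165,165,220)),("foot",23,(115,168,162,215)),("red",12,(395,165,435,205)),("cap",23,(395,165,435,205)),("green",13,(285,110,350,185)),("steel",13,(285,110,350,185))]:
    mm=np.zeros_like(m[n]);mm[b:d,a:c]=m[n][b:d,a:c]
    for q in blobs(clean(mm,2),30)[:2]: print(n,rect(p,q,z/1000),ell(p,q,z/1000))
E
```

```text
time_s: 29.52
tcp_pos: [0.6293, 0.1332, 0.0209]
orientation: [0.02, 1.0, -0.0, -0.0]
contact_force: [-6.9, -1.5, 17.1]
width: 0.262
gripper_force: 40.0
time_s: 29.85
tcp_pos: [0.6292, 0.1331, 0.0198]
orientation: [0.02, 1.0, -0.0, -0.0]
contact_force: [-0.2, -0.0, 0.3]
width: 0.487
gripper_force: 0.0
time_s: 30.27
tcp_pos: [0.6329, 0.1338, 0.1677]
orientation: [0.02, 1.0, 0.001, 0.005]
contact_force: [1.1, 0.1, 1.2]
width: 0.503
gripper_force: 0.0
time_s: 30.68
tcp_pos: [0.4629, 0.1392, 0.1587]
orientation: [0.02, 1.0, -0.0, -0.002]
contact_force: [1.5, -0.7, 0.0]
width: 0.502
gripper_force: 0.0
yel [625.6 131.5 100.   29.5  -1.5] [625.1 130.3 102.7]
orange [573.8 331.7  50.5  14.5  67.9] [570.5 333.   50.6]
foot [528.8 349.5  85.9  60.  -32.9] [525.3 341.7  89.6]
red [ 545.4 -352.6   60.5   47.7  -29. ] [ 542.6 -357.4   61.5]
cap [ 537.3 -358.2   37.3   35.    61.1] [ 537.2 -360.6   44.9]
green [ 663.1 -112.8   72.7   72.4  -80.2] [ 663.  -111.8   96.5]
steel [ 631.6 -122.4   99.1   77.1    9. ] [ 631.7 -123.3  120.8]
```

```bash
python3 -m handwheel '[[[0,0,0],[0,0,0],0.5],[[0,0,0],[0,0,0],0.5]]' && python3 -c "
from station import r
print(r.finish_job())"
```

```text
time_s: 30.9
tcp_pos: [0.4705, 0.1398, 0.1603]
orientation: [0.02, 1.0, 0.0, 0.001]
contact_force: [0.3, -0.1, -0.3]
width: 0.497
gripper_force: 0.0
the job is handed in; nothing more can be done
None
```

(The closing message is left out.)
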